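# Lay and latch the retaining bar of a bench shaker

## Task

Lay the green retaining bar across the shaker's two blue uprights, above the jars, with its brass keeper at the latch end, and let go of it once it sits flat in both seats. Then swing the latch's wire loop over so that its crossbar drops behind the keeper, and press the red lever fully down to draw it tight. Set the bar down gently, and do not shift or tip the jars, bottles and other things on the bench.

Things in the scene. Friction and masses are not known exactly. Their poses are not given: they have to be found in the camera images.
- bar: Loose retaining bar, about 0.3 kg: green-anodised strip 205 long (own x -100..105), 30 wide (y), 12 thick (z 12..24), on two tabs 8 thick, 26 wide, 12 high at x = -71..-63 and 63..71. Origin at the tabs' feet, mid-length (x = 0); z up. Black grip block on top: 60 (x) by 16 (y), z 24..54, at the middle. Starts standing on the bench, left or right of the space before the shaker.
- bar_grip (a point): Point in the bar's black grip block on its middle line, 44 above the bar's origin (10 below the top of the block). Bar's centre of mass is within 6 mm of it in plan.
- bar_keeper (a point): Middle of the top of the brass keeper: an upright block on top of the bar near its +x end, at the bar's x = 86..94, 20 wide (y), z = 24..38. This point: x = 90, z = 38 of the bar.
- shaker: Bench shaker, fixed, place and heading vary. Origin: centre of base on the bench; x along its length, latch at the +x end; z up. White base 230 (x) by 110 (y), mat at z = 25. Two blue uprights at x = -90..-74 and 74..90, 44 wide, to z = 95. Latch bracket 36 wide beyond +x, x = 112..162; above z = 22 only x = 120..146, 30 wide, ears to z = 101.
- seat (a point): Where the bar's origin lies when seated: (0, 0, 83) of the shaker; bar x axis along shaker x. Strip on the seats at z = 95, tabs between the uprights (3 mm play each way). Side cheeks leave a 36 gap in y (z 95..100), flared above to 41 at z = 104. Closing the latch draws the bar up to 3 mm to +x.
- latch_lever (a joint): Lever hinge, rad: 0 = fully down (over centre, on its stop; lever points to shaker +x, 8 degrees downward), growing as it rises, at most 2.0. Lever elevation above shaker +x = value - 0.14. Starts 1.4 to 1.75 (about upright). Stays where left (friction 0.14 N m); spring draw adds under 0.1 N m; 3 to 6 N presses it home near its end.
- lever_pivot (a point): Lever's hinge line (along shaker y), at (133, 0, 93) of the shaker.
- lever_end (a point): Middle of the free end of the red lever, 62 from the pivot. The lever is a straight bar 18 wide (shaker y), 5 thick, from 6 to 62 from the pivot.
- latch_loop (a joint): Loop hinge on the lever, rad: about 0 when latched, growing as the loop folds outward. Elevation of the loop (eye to crossbar) from the shaker's +x up and over towards -x = 2.74 + latch_lever - latch_loop. Swings freely and falls under its own weight (40 g); starts folded outward, resting on its stop at 4.0.
- loop_eye (a point): Middle of the loop's hinge line on the lever: 22 from the lever pivot in direction (cos e, 0, sin e) of the shaker's frame, e = latch_lever - 0.49 rad.
- loop_bar (a point): Middle of the loop's crossbar, a yellow sleeve 8 in diameter along shaker y, 71 from the eye, between two wires 5 thick at y = +-28 (51 clear between them; fingers fit on both sides of the sleeve). Hooked: crossbar on top of the strip, on the keeper's side towards the bar's middle, wires on both sides of keeper and bar. Under tension the loop stretches about 2.
- jar0: Sample jar on the shaker's mat, 40 in diameter, 55 high (top at z = 80), origin centre of its underside. Leave alone.
- jar1: Second jar, same size, on the shaker's mat. Leave alone.
- slide_box: Blue slide box 160 x 70 x 32 high, origin centre of underside; its place and the bar's may be exchanged. Leave alone.
- dropper0: Blue dropper bottle, 30 in diameter, 85 high, origin at its foot. Leave alone.
- dropper1: Amber dropper bottle, 32 in diameter, 90 high, origin at its foot. Leave alone.
- reagent: Amber reagent bottle, 62 in diameter, 140 high, origin at its foot. Leave alone.
- wash_bottle: White wash bottle, 66 in diameter, 185 high, origin at its foot. Leave alone.
- beaker: Glass beaker, 72 in diameter, 95 high, origin at its foot. Leave alone.
Things that resemble listed ones, but are neither listed nor needed, are in the scene too. There is more than one size of the bar; the job needs the larger.

How it is judged:
By the outcome, as a careful person would: the job done as asked, in the order asked, and still so for the second after the job is handed in, with the robot touching nothing.
It also fails if it takes over 62 s, if anything falls off the work surface, if the arm or the gripper's body presses on something with over 40 N, if the wrist force passes 120 N, or if a joint passes its speed limit or range.

## Robot

A 7-joint arm with a two-finger parallel gripper is mounted at the origin on the work surface. World frame = base frame: x ahead of the robot, y to its left, z up, the work surface at z = 0. Lengths are in m, angles in rad, forces in N, time in s.
With the tool pointing down it reaches from about 0.4 to 0.85 m from the base axis. Payload 6.9 kg.
Tool frame: the origin (TCP) lies midway between the tips of the shut fingers; the grasp point (between the pads) lies behind it (ctrl.pinch_z is the z of the grasp point in the tool frame, in m); z points along the fingers, y is the line along which they close (so a half turn about z gives the same grasp; the last joint's range is limited). The gripper opens to 85 mm and grips with 20 to 120 N. Pads are 22 mm wide; open, the fingers measure 114 mm over their backs; the gripper's body (76 mm by 85 mm) begins 54 mm behind the grasp point. The pads swing forward as they close: fully open they stand 13 mm farther back than shut.
Start: joints at [-1.05, 0.507, -0.238, 1.5, 0.126, 1.149, -0.155], TCP at [0.252, 0.572, 0.231] pointing down, gripper open.
Joint ranges: [-3.08, 3.08], [-0.24, 2.05], [-1.43, 1.35], [0, 2.5], [-1.52, 4.66], [0.17, 1.96], [-2.89, 2.89]. Speed limits (rad/s): [2.39, 2.39, 3.14, 3.14, 3.14, 3.14, 3.14].

## Interface

Orientations are given as a unit quaternion [w, x, y, z].
In Python, from station import ctrl, get_state, vision, ticket, models gives the robot as it stands. Calls block until the motion is done:
- ctrl.movep(position, orientation): joint-space move of the TCP to a pose.
- ctrl.movel(position, frame=None, max_speed=0.15): straight line of the TCP; frame=None keeps the orientation; max_speed is the mean speed in m/s.
- ctrl.set_joints(angles): joint-space move.
- ctrl.ungrasp() and ctrl.close_gripper(force=None): open the fingers fully, or close them until they stop; force is the grip in N (None keeps the last).
- ctrl.pause(seconds).
- ctrl.ik(position, orientation): joint angles nearest the present ones, or None.
- get_state(): the state.
- vision.grab_frame(name): name is "side" or "top" or "wrist"; returns (picture, depth): 384x512x3 uint8, blue, green, red; 384x512 float32, m along the optical axis (not along the pixel's ray), 0 where there is no reading.
- vision.camera_info(name): a dict with "mtx" (3x3 intrinsics, pixels), "dist_coeffs" ([k1, k2, p1, p2, k3] as OpenCV has them; the pictures are not rectified), "R" (3x3) and "t" (3): a world point X has camera coordinates R X + t; the wrist camera has in their place "hand_eye" (4x4, takes a point from camera to tool coordinates, whose origin is the TCP and whose axes are the flange's). Camera axes: x right, y down, z forward; pixel columns grow to the right and rows downward; lengths in m; the calibration is good to about 2 mm. A picture is of the moment at which its call begins: read the wrist's pose just before it. camera_info takes no time and is no camera call.
A pose or a line that the arm cannot do raises ctrl.Unreachable and nothing moves.
- ticket.close_job(): hands the job in; it is judged then, once.
Trained networks look in the newest picture that a camera, given by its name, has taken for a name from the list of things; names that differ only in an ending like _2 or _b are one class to them, and where a whole thing is asked for, a point or a joint stands for the part that bears it (a point fixed in the world has none). Each returns a list of dicts, best first, with "p" (0 to 1); they miss things now and then, are a little off and sometimes report something else, mostly with a low value. They report only what shows in the picture. A call takes as long as a camera call. They do not tell look-alikes from the thing itself.
- models.recognise(camera, target): "point" ([column, row] in pixels, amid what is visible of it).
- models.masks_of(camera, target): "mask" (384x512 bool, what is visible of it) and "point" ([column, row] in pixels, amid what is visible of it).
The state is a dict: "time": time; "qpos": joint angles; "qd": joint speeds; "tau": joint torques, N m; "tcp_pos": TCP position; "eef_rot": TCP orientation; "contact_force": force on the tool from outside, world axes, zero at the start; "wrist_torque": the same for the moment, N m; "width": finger opening in m; "gripper_force": force on a finger pad.
Only numpy, scipy, OpenCV 4.12 (cv2) and the standard library are available. Lean on these libraries where they do the work, as an engineer would, in place of code of your own. Each camera call takes 0.05 s, during which the arm holds its last target. There are 200 camera calls.

## Working session

There is one attempt and no reset: what is moved stays moved. The work goes in short steps, each a Python script; the robot and the scene stay as the last script left them, time stands still between calls to the robot, and variables do not carry over. Pictures are saved under pics/ and viewed, at most 10 in all, crops included, and the job is handed in when it is done.

```bash
ls; mkdir -p pics; cat > h.py <<'E'
import numpy as np, cv2
from station import ctrl, get_state, vision, ticket, models
from scipy.spatial.transform import Rotation as Rn
def q2R(q): return Rn.from_quat([q[1],q[2],q[3],q[0]]).as_matrix()
def R2q(R):
    x,y,z,w=Rn.from_matrix(R).as_quat(); return [w,x,y,z]
def cam(name):
    "returns img, depth, info, Rwc, twc (cam->world)"
    s=get_state(); im,d=vision.grab_frame(name); c=vision.camera_info(name)
    if name=='wrist':
        T=np.array(c['hand_eye']); R=q2R(s['eef_rot']); Rw=R@T[:3,:3]; t=R@T[:3,3]+np.array(s['tcp_pos'])
    else:
        Rw=np.array(c['R']).T; t=-Rw@np.array(c['t'])
    return im,d,c,Rw,t
def rays(px,c):
    p=cv2.undistortPoints(np.array(px,float).reshape(-1,1,2),np.array(c['mtx'],float),np.array(c['dist_coeffs'],float))[:,0]
    return np.c_[p,np.ones(len(p))]
def cloud(d,c,Rw,t,mask=None):
    m=d>0 if mask is None else (mask&(d>0))
    v,u=np.nonzero(m); r=rays(np.c_[u,v],c)*d[v,u][:,None]
    return r@Rw.T+t, np.c_[u,v]
def onz(px,z,c,Rw,t):
    r=rays(px,c)@Rw.T; return t+r*((z-t[2])/r[:,2])[:,None]
def proj(X,c,Rw,t):
    Xc=(np.array(X).reshape(-1,3)-t)@Rw
    return cv2.projectPoints(Xc,np.zeros(3),np.zeros(3),np.array(c['mtx'],float),np.array(c['dist_coeffs'],float))[0][:,0]
def down(a):
    "tool down, tool y axis (closing) at world angle a"
    y=np.array([np.cos(a),np.sin(a),0]); z=np.array([0,0,-1.]); return np.c_[np.cross(y,z),y,z]
E
python3 - <<'E'
from h import *
s=get_state(); print(s['time'],s['tcp_pos'],s['eef_rot'],ctrl.pinch_z)
for n in('top','side'):
    im,d,c,Rw,t=cam(n); cv2.imwrite(f'pics/{n}0.png',im); print(n,t.round(3),Rw[:,2].round(2))
    for k in ['bar','bar_keeper','shaker','latch_lever','latch_loop','slide_box']:
        print(k,[(np.round(r['point']).tolist(),round(r['p'],2)) for r in models.recognise(n,k)][:4])
E
```

```text
pics
0.0 [0.25172274 0.57149207 0.2304158 ] [-1.73928670e-04  2.05869605e-01  9.78579000e-01 -9.03378390e-04] -0.0187
top [0.339 0.02  1.159] [ 0.12  0.02 -0.99]
bar [([172.0, 226.0], 0.88), ([143.0, 288.0], 0.71)]
bar_keeper [([149.0, 290.0], 0.91), ([171.0, 224.0], 0.72)]
shaker [([257.0, 154.0], 0.62)]
latch_lever [([212.0, 137.0], 0.67), ([288.0, 103.0], 0.48)]
latch_loop [([189.0, 134.0], 0.52)]
slide_box [([367.0, 212.0], 0.74), ([208.0, 140.0], 0.43)]
side [-0.272 -0.704  0.943] [ 0.54  0.55 -0.64]
bar [([179.0, 188.0], 0.91), ([120.0, 193.0], 0.45)]
bar_keeper [([179.0, 186.0], 0.89), ([224.0, 212.0], 0.67), ([121.0, 191.0], 0.48)]
shaker [([282.0, 197.0], 0.84)]
latch_lever [([264.0, 144.0], 0.7)]
latch_loop [([254.0, 132.0], 0.56)]
slide_box [([341.0, 291.0], 0.7)]
```

View pics/top0.png

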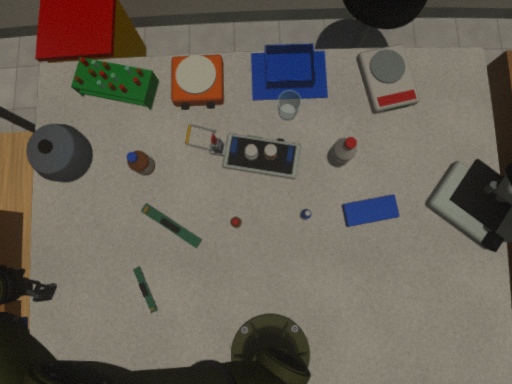

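View pics/side0.png

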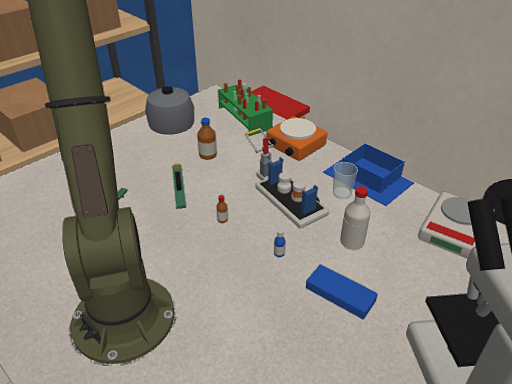

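The larger bar is at (142,205)-(200,245) in the top view, with its keeper at the upper-left end. The shaker is at (262,155), with the latch at its left end and the loop crossbar at (190,135). Next I measure both from depth.

```bash
python3 - <<'E'
from h import *
im,d,c,Rw,t=cam('top')
X,uv=cloud(d,c,Rw,t); col=im[uv[:,1],uv[:,0]].astype(int)
hsv=cv2.cvtColor(im,cv2.COLOR_BGR2HSV)[uv[:,1],uv[:,0]].astype(int)
def box(a): return (uv[:,0]>a[0])&(uv[:,0]<a[2])&(uv[:,1]>a[1])&(uv[:,1]<a[3])
def rep(n,m):
    P=X[m]; r=cv2.minAreaRect((P[:,:2]*1000).astype(np.float32)); print(n,m.sum(),'z',np.percentile(P[:,2],[5,50,95]).round(3),'rect',np.round(r[0],1),np.round(r[1],1),round(r[2],1))
rep('bar',box((135,195,210,255))&(X[:,2]>0.012)&(X[:,2]<0.03))
rep('grip',box((135,195,210,255))&(X[:,2]>0.045)&(X[:,2]<0.06))
rep('small',box((125,260,165,320))&(X[:,2]>0.008)&(X[:,2]<0.03))
b=box((218,125,305,185))
rep('base',b&(X[:,2]>0.015)&(X[:,2]<0.035))
up=b&(X[:,2]>0.085)&(X[:,2]<0.11); rep('up',up)
for h in (0,1):
    m=up&((uv[:,0]<262) if h==0 else (uv[:,0]>262)); rep('u%d'%h,m)
y=box((175,115,235,160))&(X[:,2]>0.03)
yel=y&(hsv[:,0]>18)&(hsv[:,0]<35)&(hsv[:,1]>120); rep('yellow',yel)
red=y&((hsv[:,0]<8)|(hsv[:,0]>172))&(hsv[:,1]>120); rep('red',red)
rep('table',box((300,270,400,330)))
cv2.imwrite('pics/top_c.png',cv2.resize(im[110:260,130:330],(800,600),interpolation=cv2.INTER_CUBIC))
E
```

```text
bar 543 z [0.019 0.023 0.027] rect [390.1 287.5] [206.   30.7] 55.6
grip 114 z [0.049 0.053 0.056] rect [388.7 285.5] [60.9 16.4] 55.5
small 312 z [0.012 0.016 0.024] rect [198. 369.] [142.7  24.2] 22.0
base 2032 z [0.018 0.023 0.028] rect [600.1  12.4] [245.1 115.6] 78.8
up 201 z [0.09  0.095 0.104] rect [599.8  23.3] [216.3  48.1] 79.0
u0 102 z [0.09  0.095 0.105] rect [613.5 103.1] [52.1 47.6] 83.6
u1 99 z [0.09  0.095 0.104] rect [584.5 -55.4] [55.9 48.1] 78.8
yellow 47 z [0.14  0.143 0.146] rect [635.8 209.7] [ 7.8 49.6] 79.5
red 34 z [0.114 0.141 0.155] rect [619.9 140.3] [11.4 16.9] 52.8
table 5820 z [-0.004 -0.001  0.003] rect [ 148.  -247.4] [299.2 174.1] 87.7
```

View pics/top_c.png

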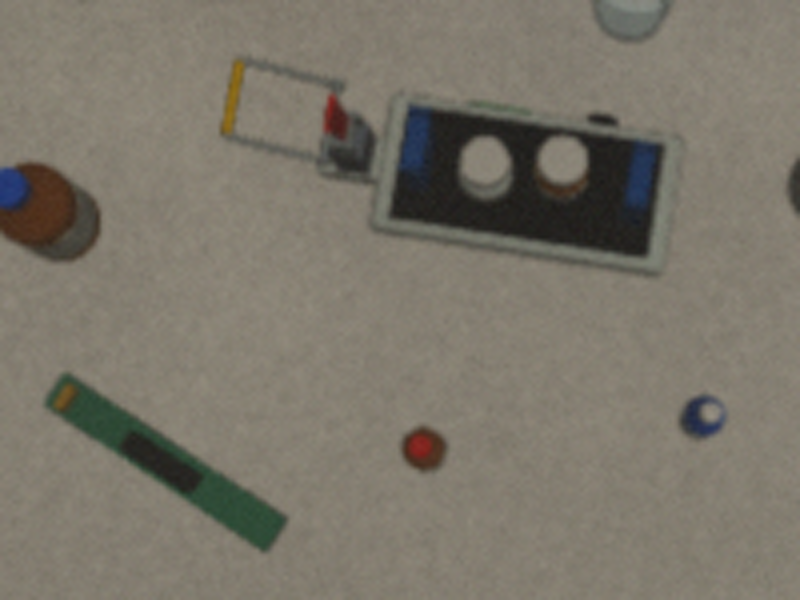

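The large bar is well localised: origin (0.3887, 0.2855), heading 55.6°. The crop shows its brass keeper at the upper-left (+x, +y) end. The shaker's heading is about 79°. I'll look at the shaker with the wrist camera before fetching the bar.

```bash
python3 - <<'E'
from h import *
T=np.array(vision.camera_info('wrist')['hand_eye']); print(T.round(3))
for a in (169,-11):
    R=down(np.radians(a)); 
    q=ctrl.ik([0.6,0.02,0.4],R2q(R)); print(a,q)
    q=ctrl.ik([0.389,0.285,0.03],R2q(down(np.radians(a-23.4)))); print(a,q)
R=down(np.radians(169))
# put camera above shaker+latch centre
p=np.array([0.605,0.05,0.40])-R[:,:2]@T[:2,3]
ctrl.movep(p.tolist(),R2q(R)); 
im,d,c,Rw,t=cam('wrist'); np.savez('w1.npz',im=im,d=d,Rw=Rw,t=t); cv2.imwrite('pics/w1.png',im)
print(get_state()['time'],t,Rw[:,2])
E
```

```text
[[ 0.    -0.963 -0.27   0.069]
 [ 1.     0.    -0.     0.   ]
 [ 0.    -0.27   0.963 -0.142]
 [ 0.     0.     0.     1.   ]]
169 [ 0.14577571  0.40092379 -0.36943566  1.23203598  0.14149166  1.53349876
  2.74760956]
169 [-0.38836554  0.59631553 -0.43710962  2.10662856  0.48450125  0.53567361
  1.35889396]
-11 [-0.26489477  0.40144924  0.32205664  1.23825123 -0.12415306  1.52091536
 -0.1526599 ]
-11 [-0.78664118  0.57543764  0.15298239  2.11156707 -0.18531673  0.46684394
 -1.09252358]
3.1 [0.60493384 0.05199252 0.5422777 ] [ 0.05134977  0.26470795 -0.96296049]
```

View pics/w1.png

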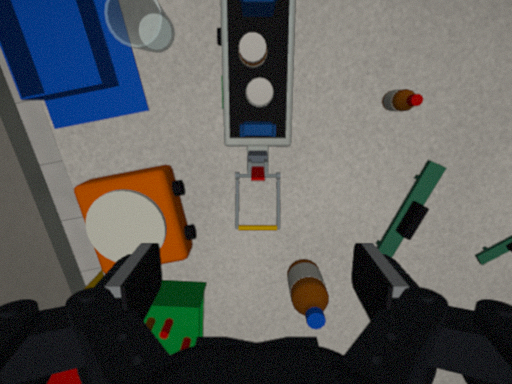

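The wrist view shows the shaker upright in the picture, with uprights at (258,130) and (258,5), the lever at (257,172) and the crossbar at (257,228). I'll fit the shaker pose and latch angles from this.

```bash
cat > fit.py <<'E'
from h import *
from scipy.optimize import least_squares
w=np.load('w1.npz'); im,d,Rw,t=w['im'],w['d'],w['Rw'],w['t']; c=vision.camera_info('wrist')
X,uv=cloud(d,c,Rw,t); hsv=cv2.cvtColor(im,cv2.COLOR_BGR2HSV)[uv[:,1],uv[:,0]].astype(int)
b=(uv[:,0]>215)&(uv[:,0]<300)&(uv[:,1]<240)
th=np.radians(79.); 
# heading and lateral centre from long edges of base (z 0.018-0.032)
base=b&(X[:,2]>0.018)&(X[:,2]<0.032)&(hsv[:,2]>90)&(uv[:,1]<150)
bl=b&(hsv[:,0]>100)&(hsv[:,0]<130)&(hsv[:,1]>110)&(X[:,2]>.086)&(X[:,2]<.112)
for it in range(3):
    ux=np.array([np.cos(th),np.sin(th)]); uy=np.array([-ux[1],ux[0]])
    P=X[b&(X[:,2]>0.015)&(X[:,2]<0.032)&(uv[:,1]<148)][:,:2]; s=P@ux; v=P@uy
    bins=np.arange(s.min()+.01,s.max()-.012,.005); e=[]
    for k in bins:
        m=(s>=k)&(s<k+.005)
        if m.sum()>8: e.append((k,np.percentile(v[m],2),np.percentile(v[m],98)))
    e=np.array(e); mid=(e[:,1]+e[:,2])/2; sl=np.polyfit(e[:,0],mid,1)[0]; th+=sl
print('heading',np.degrees(th),'lat',np.median(mid),'width',np.median(e[:,2]-e[:,1]),'smax',s.max())
U=X[bl][:,:2]; s=U@ux; v=U@uy
g=s.mean()
for m in (s<g,s>=g): print('upr n',m.sum(),'s',np.percentile(s[m],[3,50,97]).round(4),'v',np.percentile(v[m],[3,50,97]).round(4))
for nm,m in (('yel',b&(hsv[:,0]>18)&(hsv[:,0]<35)&(hsv[:,1]>140)),('red',b&((hsv[:,0]<8)|(hsv[:,0]>172))&(hsv[:,1]>140)&(uv[:,1]>150))):
    Q=X[m]; print(nm,m.sum(),'s',np.percentile(Q[:,:2]@ux,[3,50,97]).round(4),'v',np.percentile(Q[:,:2]@uy,[3,50,97]).round(4),'z',np.percentile(Q[:,2],[3,50,97]).round(4))
E
python3 fit.py
```

```text
heading 79.36329361196475 lat -0.5834188263860438 width 0.10585349643698261 smax 0.23264142630808748
upr n 128 s [0.0408 0.0422 0.0426] v [-0.6023 -0.5824 -0.5623]
upr n 436 s [0.1913 0.1986 0.206 ] v [-0.606  -0.5836 -0.5613]
yel 233 s [0.0439 0.3224 0.3258] v [-0.6155 -0.5836 -0.5489] z [0.0236 0.1422 0.1443]
red 160 s [0.2486 0.2508 0.2543] v [-0.5914 -0.5846 -0.5766] z [0.1056 0.1364 0.1554]
```

Shaker origin works out at s=0.1166, v=-0.5836, heading about 79.2°. Both uprights agree on it, and lever ≈1.645 matches the crossbar position. Next I go above the bar and take a close look.

```bash
cat >> h.py <<'E'
TH=np.radians(79.2); _t=np.radians(79.36)
S0=0.1166*np.array([np.cos(_t),np.sin(_t)])-0.5836*np.array([-np.sin(_t),np.cos(_t)])
def sh(x,y,z): return [S0[0]+x*np.cos(TH)-y*np.sin(TH), S0[1]+x*np.sin(TH)+y*np.cos(TH), z]
E
python3 - <<'E'
from h import *
print(S0)
R=down(np.radians(55.6-90)); p=np.array([.3887,.2855,.22])
ctrl.movep(p.tolist(),R2q(R)); print(get_state()['time'],get_state()['qpos'])
im,d,c,Rw,t=cam('wrist'); cv2.imwrite('pics/w2.png',im)
X,uv=cloud(d,c,Rw,t); near=np.hypot(X[:,0]-.389,X[:,1]-.2855)<.12
for lo,hi in((.048,.06),(.018,.029)):
    m=near&(X[:,2]>lo)&(X[:,2]<hi); r=cv2.minAreaRect((X[m][:,:2]*1000).astype(np.float32)); print(m.sum(),r)
h=cv2.cvtColor(im,cv2.COLOR_BGR2HSV)[uv[:,1],uv[:,0]].astype(int)
u=np.array([np.cos(np.radians(55.6)),np.sin(np.radians(55.6))])
m=near&(X[:,2]>.033)&(h[:,0]>12)&(h[:,0]<32)&(h[:,1]>100)
print('keeper',m.sum(),np.percentile((X[m][:,:2]-[.3887,.2855])@u,[3,50,97]),np.median(X[m],0))
E
```

```text
[0.59509472 0.0068408 ]
5.8 [-1.4290609   0.51244872  1.15294642  1.8903904  -0.52999801  1.08973454
 -0.66458644]
954 ((387.44415283203125, 286.4632873535156), (59.187355041503906, 15.855232238769531), 55.97906494140625)
4077 ((388.6304016113281, 288.03173828125), (204.7708282470703, 29.99140739440918), 55.60902404785156)
keeper 1435 [-0.00766633  0.01240156  0.09212155] [0.40570712 0.29946172 0.29311955]
```

View pics/w2.png

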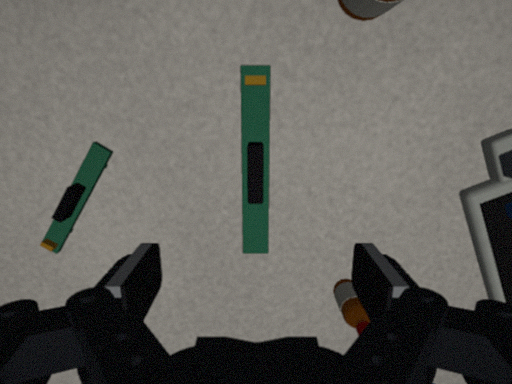

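The close look gives bar origin (0.3873, 0.2862), keeper on the tool +x side. Now I grasp it, lift it and carry it above the seat.

```bash
python3 - <<'E'
from h import *
R=down(np.radians(55.7-90))
print(R2q(R))
ctrl.movel([.3873,.2862,.075],None,0.15); ctrl.movel([.3873,.2862,.0285],None,0.06)
ctrl.close_gripper(50); s=get_state(); print(s['time'],s['width'],s['gripper_force'],np.round(s['contact_force'],1),s['tcp_pos'])
ctrl.movel([.3873,.2862,.24],None,0.18)
s=get_state(); print(np.round(s['contact_force'],1),s['width'])
Rs=down(TH-np.pi/2); ctrl.movep(sh(0,0,.24),R2q(Rs))
s=get_state(); print(s['time'],s['tcp_pos'],sh(0,0,.24),s['width'],s['qpos'])
im,d,c,Rw,t=cam('wrist'); np.savez('w3.npz',im=im,d=d,Rw=Rw,t=t); cv2.imwrite('pics/w3.png',im)
E
```

```text
[np.float64(0.0), np.float64(0.8841736393202331), np.float64(0.4671584051809561), np.float64(0.0)]
8.525 0.01483992947299713 48.90566110610962 [-1.  -0.5  4.2] [0.38731579 0.28626819 0.02868519]
[ 0.7 -0.4 -2.3] 0.015068210180295303
11.1583 [0.59483405 0.00854332 0.23948775] [np.float64(0.5950947180455352), np.float64(0.006840800706419126), 0.24] 0.015084326770213154 [-0.56060916  0.57806172  0.86940082  1.57823679 -0.46427561  1.20518612
  0.21108869]
```

View pics/w3.png

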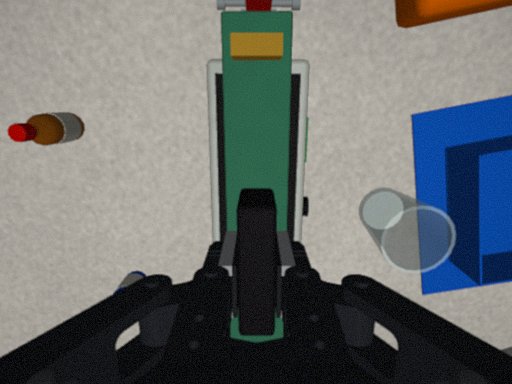

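The bar is held level over the shaker, keeper (256,44) at the latch end. I'll check its alignment against the base edges seen in the same frame.

```bash
python3 - <<'E'
from h import *
w=np.load('w3.npz'); im,d,Rw,t=w['im'],w['d'],w['Rw'],w['t']; c=vision.camera_info('wrist')
X,uv=cloud(d,c,Rw,t); P=X[:,:2]-S0; ux=np.array([np.cos(TH),np.sin(TH)]); uy=np.array([-ux[1],ux[0]])
s,v=P@ux,P@uy; z=X[:,2]; hsv=cv2.cvtColor(im,cv2.COLOR_BGR2HSV)[uv[:,1],uv[:,0]].astype(int)
def edges(m,nm):
    e=[]
    for k in np.arange(.03,.11,.005):
        q=m&(s>=k)&(s<k+.005)
        if q.sum()>10: e.append((k,*np.percentile(v[q],[1,99])))
    e=np.array(e); mid=(e[:,1]+e[:,2])/2; f=np.polyfit(e[:,0],mid,1); print(nm,'mid at .05',np.polyval(f,.05).round(4),'slope deg',np.degrees(f[0]).round(2),'w',np.median(e[:,2]-e[:,1]).round(4),'smax',np.percentile(s[m],99.5).round(4),'z',np.median(z[m]).round(4))
c0=(abs(v)<.075)&(s>.02)
edges(c0&(z>.225)&(z<.242)&(s<.12)&(hsv[:,0]>45)&(hsv[:,0]<90)&(hsv[:,1]>80),'bar')
edges(c0&(z>.014)&(z<.034)&(s<.13),'base')
k=c0&(z>.243)&(z<.256)&(s>.06); print('keeper s',np.percentile(s[k],[2,50,98]).round(4),'v',np.percentile(v[k],[2,50,98]).round(4),'z',np.median(z[k]))
print(get_state()['tcp_pos'],get_state()['contact_force'],get_state()['time'])
E
```

```text
bar mid at .05 0.0009 slope deg 0.12 w 0.029 smax 0.106 z 0.2346
base mid at .05 -0.0004 slope deg 0.66 w 0.1085 smax 0.1146 z 0.0224
keeper s [0.0879 0.0916 0.0957] v [-0.0084  0.001   0.0105] z 0.24861096855575845
[0.59480456 0.0089633  0.23953315] [ 0.04580097  0.68234578 -2.76028727] 11.2083
```

```bash
python3 - <<'E'
from h import *
def err(): 
    s=get_state(); e=np.array(s['tcp_pos'])-sh(0,0,0); print(round(s['time'],2),'x %.4f y %.4f z %.4f'%(e[:2]@[np.cos(TH),np.sin(TH)],e[:2]@[-np.sin(TH),np.cos(TH)],e[2]),np.round(s['contact_force'],1)); return s
err()
ctrl.movel(sh(0,0,.150),None,.12); err()
ctrl.movel(sh(0,0,.128),None,.08); ctrl.pause(.1); err()
im,d,c,Rw,t=cam('side'); cv2.imwrite('pics/s4.png',cv2.resize(im[110:240,220:360],(700,600),interpolation=cv2.INTER_CUBIC))
E
```

```text
11.21 x 0.0020 y 0.0007 z 0.2395 [ 0.   0.7 -2.8]
12.11 x -0.0001 y -0.0005 z 0.1507 [ 0.9 -0.2 -2.8]
12.63 x -0.0001 y -0.0001 z 0.1281 [ 0.4  0.2 -1.6]
```

View pics/s4.png

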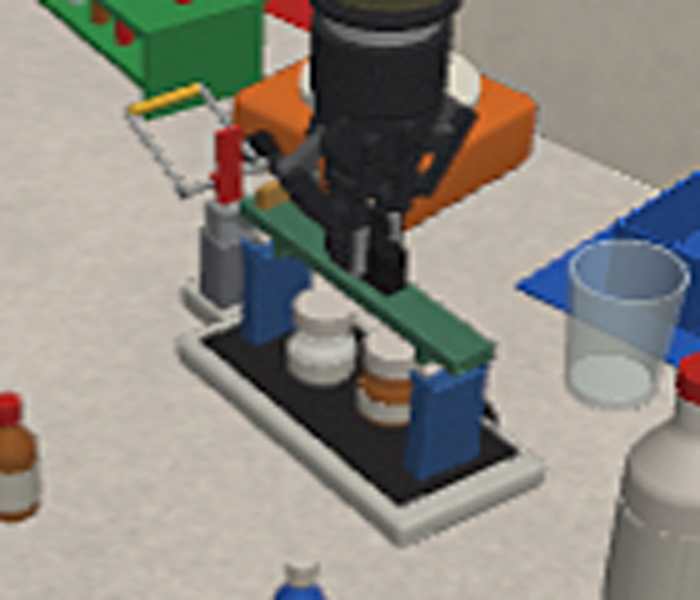

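The side view shows the bar just above both uprights and aligned, with its tabs between them. I'll lower it in small steps, watching the force.

```bash
python3 - <<'E'
from h import *
fz0=None
for z in [.122,.1185,.1165,.115,.1138,.1127,.1118,.111,.1102,.1094]:
    ctrl.movel(sh(0,0,z),None,.05); ctrl.pause(.06); s=get_state(); f=np.array(s['contact_force']); tq=np.array(s['wrist_torque'])
    print(z,round(s['tcp_pos'][2],4),f.round(1),tq.round(2),round(s['time'],2))
    if f[2]>3: break
E
```

```text
0.122 0.1219 [-0.1 -0.3 -2.6] [-0.04  0.05  0.03] 13.01
0.1185 0.1184 [-0.6  0.8 -2.8] [-0.07 -0.04  0.01] 13.32
0.1165 0.1165 [-0.2  0.6 -1.7] [-0.   -0.06 -0.05] 13.62
0.115 0.115 [ 0.6 -0.2 -3.4] [-0.02  0.07 -0.04] 13.93
0.1138 0.1138 [-0.5  0.3 -3.1] [-0.   -0.01 -0.04] 14.24
0.1127 0.1127 [ 0.1  0.2 -3.3] [-0.03  0.04 -0.  ] 14.55
0.1118 0.1118 [-0.3 -0.8 -2. ] [ 0.03  0.02 -0.04] 14.86
0.111 0.1118 [-3.2  0.5  6.4] [0.09 0.59 0.02] 15.17
```

Contact comes at exactly the expected seat height, with little torque. Release, rise, then look at the seat and the loop from above the crossbar.

```bash
python3 - <<'E'
from h import *
ctrl.movel(sh(0,0,.1115),None,.05)
ctrl.ungrasp(); ctrl.movel(sh(0,0,.27),None,.18); print(get_state()['time'])
for a in (TH,TH+np.pi): print(ctrl.ik(sh(.206,0,.28),R2q(down(a))))
qs=[ctrl.ik(sh(.206,0,.28),R2q(down(a))) for a in (TH,TH+np.pi)]
q0=np.array(get_state()['qpos']); k=np.argmin([np.abs(np.array(q)-q0).max() if q is not None else 99 for q in qs]); a=(TH,TH+np.pi)[k]; print('a',k)
ctrl.movep(sh(.18,0,.30),R2q(down(a)))
im,d,c,Rw,t=cam('wrist'); cv2.imwrite('pics/w5.png',im)
s_=get_state(); print(s_['time'],s_['qpos'])
X,uv=cloud(d,c,Rw,t); P=X[:,:2]-S0; ux=np.array([np.cos(TH),np.sin(TH)]); uy=np.array([-ux[1],ux[0]])
s,v=P@ux,P@uy; z=X[:,2]; hsv=cv2.cvtColor(im,cv2.COLOR_BGR2HSV)[uv[:,1],uv[:,0]].astype(int)
yl=(hsv[:,0]>15)&(hsv[:,0]<35)&(hsv[:,1]>120)
rd=((hsv[:,0]<8)|(hsv[:,0]>172))&(hsv[:,1]>140)
gr=(hsv[:,0]>45)&(hsv[:,0]<90)&(hsv[:,1]>80)
for n,m in(('sleeve',yl&(s>.17)&(s<.25)&(abs(v)<.04)),('keeper',yl&(s>.07)&(s<.11)&(abs(v)<.03)),('lever',rd&(s>.1)&(s<.2)&(abs(v)<.03)),('strip',gr&(abs(s)<.11)&(abs(v)<.025)&(z>.09)&(z<.125))):
    if m.sum()>5: print(n,m.sum(),*(np.percentile(q[m],[2,50,98]).round(4) for q in(s,v,z)))
m=gr&(abs(s)<.11)&(abs(v)<.025)&(z>.09)&(z<.125); print(np.linalg.lstsq(np.c_[s[m],v[m],np.ones(m.sum())],z[m],rcond=None)[0])
E
```

```text
17.1333
[-0.5871396   0.57369088  0.43257945  1.2968257  -0.23701819  1.32108455
  1.22475033]
[-0.89785993  0.8355155   1.29640569  1.30124713 -0.79516479  1.5557271
 -1.46831051]
a 0
18.1833 [-0.56044578  0.54378711  0.44113751  1.29826623 -0.22720703  1.35000118
  1.2527551 ]
sleeve 790 [0.1741 0.208  0.242 ] [-0.0239  0.0107  0.0235] [0.1409 0.3182 0.3926]
keeper 214 [0.0831 0.0917 0.095 ] [-0.0089  0.0008  0.0099] [0.0251 0.1207 0.1223]
lever 817 [0.1146 0.1403 0.1961] [-0.0076  0.01    0.0197] [0.1159 0.3628 0.3934]
strip 3838 [-0.0888  0.0253  0.1045] [-0.0141  0.0044  0.0151] [0.1027 0.107  0.1126]
[-0.00146589 -0.02522214  0.10704279]
```

View pics/w5.png

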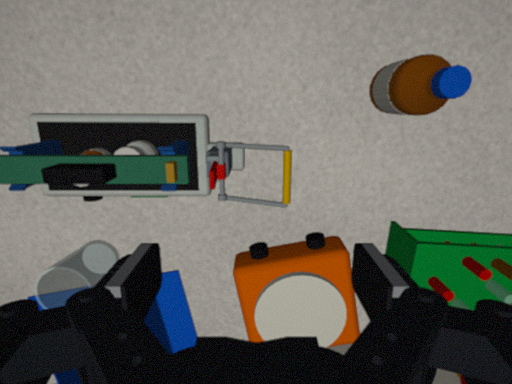

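The strip plane measures z=0.107 and level, so the bar is seated flat with the keeper at x≈0.091. The loop crossbar shows at (287,178). Now I grip the crossbar and swing it over.

```bash
cat > loop.py <<'E'
from h import *
from scipy.optimize import brentq
im,d,c,Rw,t=cam('wrist'); X,uv=cloud(d,c,Rw,t); P=X[:,:2]-S0; ux=np.array([np.cos(TH),np.sin(TH)]); uy=np.array([-ux[1],ux[0]])
s,v=P@ux,P@uy; z=X[:,2]; hsv=cv2.cvtColor(im,cv2.COLOR_BGR2HSV)[uv[:,1],uv[:,0]].astype(int)
m=(hsv[:,0]>15)&(hsv[:,0]<35)&(hsv[:,1]>120)&(s>.17)&(s<.25)&(abs(v)<.035)&(z<.2)&(z>.1)
print('sleeve',m.sum(),*(np.percentile(q[m],[2,50,98]).round(4) for q in(s,v,z)))
sx=np.median(s[m]); sz=np.median(z[m])-.0035; vy=float(np.median(v[m]))
eye=lambda l: np.array([.133,.093])+.022*np.array([np.cos(l-.49),np.sin(l-.49)])
bar=lambda l,lo=4.0: eye(l)+.071*np.array([np.cos(2.74+l-lo),np.sin(2.74+l-lo)])
ls=np.linspace(1.3,1.85,200); e=[np.hypot(*(bar(l)-[sx,sz])) for l in ls]; l=ls[np.argmin(e)]; print('lever',l,'res',min(e),'pred',bar(l),'eye',eye(l))
assert min(e)<.006 and m.sum()>20
x0,z0=bar(l); x0=(x0+sx)/2; z0=(z0+sz)/2
OFF=-.010
ctrl.movel(sh(x0+.003,vy,z0+.05),None,.2); ctrl.movel(sh(x0+.003,vy,z0+OFF),None,.1)
ctrl.close_gripper(20); g=get_state(); print('grip',g['width'],g['gripper_force'],g['time'],np.round(g['contact_force'],1))
if g['width']<.005: raise SystemExit('missed')
E0=eye(l); r=.071; el0=np.arctan2(z0-E0[1],x0-E0[0])
for el in np.linspace(el0,1.95,10)[1:]:
    ctrl.movel(sh(E0[0]+r*np.cos(el),vy,E0[1]+r*np.sin(el)+OFF),None,.12)
    g=get_state(); print(round(el,2),round(g['width'],4),np.round(g['contact_force'],1))
print(g['time'])
cv2.imwrite('pics/w6.png',cam('wrist')[0])
im=cam('side')[0]; cv2.imwrite('pics/s6.png',cv2.resize(im[80:240,200:360],(600,600),interpolation=cv2.INTER_CUBIC))
E
python3 loop.py
```

```text
sleeve 392 [0.2045 0.2076 0.2113] [-0.0251  0.0001  0.0248] [0.1407 0.1431 0.1449]
lever 1.642713567839196 res 0.00014897413859028051 pred [0.20779568 0.13961929] eye [0.1419322  0.11310512]
grip 0.007219362993366091 20.97425490617752 20.4 [-1.6 -4.2 -3.2]
0.56 0.0066 [ 0.1 -0.1 -0.5]
0.73 0.007 [-0.4  2.  -0. ]
0.91 0.0066 [-0.3  3.8  3.5]
1.08 0.0067 [-0.3  4.3  7.3]
1.25 0.0068 [-2.6  4.9  6.7]
1.43 0.007 [-2.3  1.4  7.1]
1.6 0.0068 [-1.8  1.   8. ]
1.78 0.0068 [-1.5  0.2  6.3]
1.95 0.0072 [-0.2  0.6  1.7]
22.6667
```

The sleeve is held and the forces are low. I'll go a little past upright, release, and look.

```bash
python3 - <<'E'
from h import *
E0=[.1419,.1131]
for el in (2.1,2.25): ctrl.movel(sh(E0[0]+.071*np.cos(el),0,E0[1]+.071*np.sin(el)-.010),None,.12)
g=get_state(); print(g['width'],np.round(g['contact_force'],1))
ctrl.ungrasp(); x=E0[0]+.071*np.cos(2.25)
ctrl.movel(sh(x,0,.30),None,.2)
print(get_state()['time'])
im,d,c,Rw,t=cam('wrist'); cv2.imwrite('pics/w7.png',im)
X,uv=cloud(d,c,Rw,t); P=X[:,:2]-S0; ux=np.array([np.cos(TH),np.sin(TH)]); uy=np.array([-ux[1],ux[0]])
s,v=P@ux,P@uy; z=X[:,2]; hsv=cv2.cvtColor(im,cv2.COLOR_BGR2HSV)[uv[:,1],uv[:,0]].astype(int)
n=(abs(v)<.04)&(s>.04)&(s<.25)&(z<.2)&(z>.09)
y=n&(hsv[:,0]>12)&(hsv[:,0]<35)&(hsv[:,1]>110)
for nm,m in(('yel s<.084',y&(s<.084)),('yel s>.084',y&(s>.084)),('red',n&((hsv[:,0]<8)|(hsv[:,0]>172))&(hsv[:,1]>140))):
    if m.sum(): print(nm,m.sum(),*(np.percentile(q[m],[2,50,98]).round(4) for q in(s,v,z)))
E
```

```text
0.006604482313230021 [-0.4  1.1 -0.6]
24.8583
yel s<.084 361 [0.0686 0.0726 0.0763] [-0.0241  0.0008  0.0249] [0.1115 0.1143 0.116 ]
yel s>.084 172 [0.0856 0.0902 0.0942] [-0.0093  0.0012  0.0099] [0.1072 0.1209 0.1223]
red 326 [0.1326 0.1375 0.1447] [-0.0069  0.0025  0.0087] [0.1053 0.137  0.1552]
```

View pics/w7.png

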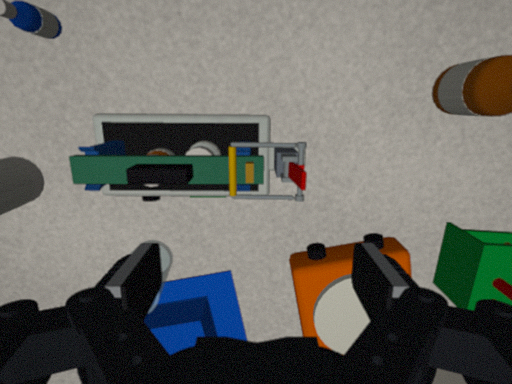

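The crossbar rests on the strip at x=0.0726, on the inner side of the keeper (0.090), and the picture shows it at (233,170). Now I press the lever down along its arc with shut fingers.

```bash
python3 - <<'E'
from h import *
ctrl.movep(sh(.085,0,.24),R2q(down(TH-np.pi/2))); ctrl.close_gripper(30)
ctrl.movel(sh(.103,0,.148),None,.18); print(get_state()['time'],get_state()['width'])
def tgt(e,r=.054): return (.133+r*np.cos(e)-.0025*np.sin(e)-.011, .093+r*np.sin(e)+.0025*np.cos(e))
for e in [1.5,1.3,1.1,.9,.7,.5,.3,.15,.05]:
    x,z=tgt(e); ctrl.movel(sh(x,0,z),None,.12); g=get_state(); f=np.array(g['contact_force']); print(e,round(z,4),round(g['tcp_pos'][2],4),f.round(1),round(g['time'],2))
    if np.linalg.norm(f)>40: raise SystemExit('high')
x,z=tgt(-.14)
for zz in np.arange(.095,.087,-.001):
    ctrl.movel(sh(x,0,zz),None,.05); ctrl.pause(.05); g=get_state(); f=np.array(g['contact_force']); print(round(zz,4),round(g['tcp_pos'][2],4),f.round(1),round(g['time'],2))
    if f[2]>22: break
E
```

```text
27.5333 5.672240030672448e-05
1.5 0.147 0.1478 [-0.5  1.2 -0.4] 27.85
1.3 0.1457 0.1458 [-0.5 -0.6  0.6] 28.1
1.1 0.1423 0.1419 [ 0.1 -0.2 -0.1] 28.35
0.9 0.1369 0.1363 [-0.   0.1 -0.1] 28.6
0.7 0.1297 0.129 [ 0.6 -0.9  0.3] 28.85
0.5 0.1211 0.1204 [ 0.3  0.1 -0.2] 29.1
0.3 0.1113 0.1109 [-0.8  0.   0.1] 29.35
0.15 0.1035 0.1033 [-0.2 -0.4  0.4] 29.6
0.05 0.0982 0.0979 [ 0.2 -0.  -0.1] 29.85
0.095 0.0948 [0.4 0.4 0.5] 30.15
0.094 0.094 [-1.4  0.6  1.2] 30.45
0.093 0.093 [-1.9  0.7  2.3] 30.75
0.092 0.0919 [-1.  -0.5  2.6] 31.05
0.091 0.0909 [-1.6 -0.3  2.4] 31.35
0.09 0.0905 [-1.4 -0.2  6.2] 31.65
0.089 0.0903 [-4.7  0.2 11.9] 31.95
0.088 0.0901 [-6.5  0.9 18. ] 32.25
0.087 0.0899 [-8.5 -0.  23.9] 32.55
```

It meets a hard stop at z≈0.0905, which is the expected fully-down height. Retreat and verify.

```bash
python3 - <<'E'
from h import *
p=get_state()['tcp_pos']
ctrl.movel(sh(.176,0,.12),None,.1); ctrl.movel(sh(.13,-.0,.30),None,.2); ctrl.pause(.3)
print(get_state()['time'])
im,d,c,Rw,t=cam('wrist')
X,uv=cloud(d,c,Rw,t); P=X[:,:2]-S0; ux=np.array([np.cos(TH),np.sin(TH)]); uy=np.array([-ux[1],ux[0]])
s,v=P@ux,P@uy; z=X[:,2]; hsv=cv2.cvtColor(im,cv2.COLOR_BGR2HSV)[uv[:,1],uv[:,0]].astype(int)
n=(abs(v)<.04)&(s>.04)&(s<.25)&(z<.2)&(z>.06)
y=n&(hsv[:,0]>12)&(hsv[:,0]<35)&(hsv[:,1]>110); r=n&((hsv[:,0]<8)|(hsv[:,0]>172))&(hsv[:,1]>140)
for nm,m in(('cross',y&(z<.1185)),('keeper',y&(z>.1185)),('red',r)):
    if m.sum(): print(nm,m.sum(),*(np.percentile(q[m],[2,50,98]).round(4) for q in(s,v,z)))
print('lever slope',np.polyfit(s[r],z[r],1))
a=im; b=cv2.resize(cam('side')[0][100:250,200:360],(410,384),interpolation=cv2.INTER_CUBIC); cv2.imwrite('pics/end.png',cv2.resize(np.hstack([a,b]),(800,333)))
E
```

```text
34.4083
cross 336 [0.0825 0.0865 0.0973] [-0.0248  0.0005  0.0251] [0.1093 0.1153 0.1176]
keeper 150 [0.0892 0.0931 0.0971] [-0.0096 -0.0001  0.0095] [0.1192 0.1208 0.1223]
red 792 [0.1409 0.1671 0.1932] [-0.0086 -0.      0.0076] [0.0862 0.0906 0.0947]
lever slope [-0.12889187  0.11201242]
```

View pics/end.png

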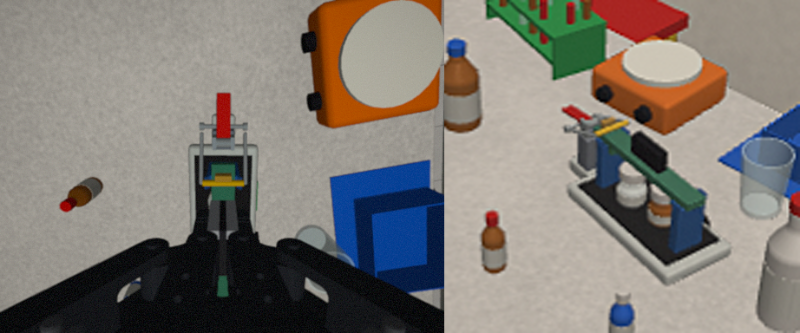

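The lever lies at -0.13 rad, which is fully down. The crossbar is tight against the keeper's inner side at (222,183), and the bar is flat with the jars upright. Handing in.

```bash
python3 -c "
from h import *
print(ticket.close_job())"
```

```text
the job is handed in; nothing more can be done
None
```

The larger bar sits flat in both seats, the crossbar is tight behind the keeper and the lever is fully down; the job was handed in at about 34 s, with nothing else seen to move in the last views (not every item was re-measured).

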